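# Load the wash tray and hold the parts cleaner's lid half open

## Task

Get the wash load ready: stand the three brass valve caps upright in the empty front row of the wash tray, one to a pocket, and let go of them. Then lift the parts cleaner's lid by its bar handle and hold it half open at 45 degrees, level with the red ticks, so that a colleague can put the tray in; the lid falls shut by itself, so finish while still holding it there with the gripper. Leave the black plugs, the steel caps and everything else where they are.

Things in the scene. Friction and masses are not known exactly. Their poses are not given: they have to be found in the camera images.
- brass0: brass valve cap, loose, standing upright on the bench, about 0.1 to 0.2 kg: round foot 38 mm across and 12 mm high with a round boss 26 mm across above it, 44 mm tall in all. Origin at the centre of its underside, z up along its axis. The boss can be gripped from above at any yaw.
- brass1: brass valve cap, loose, standing upright on the bench, about 0.1 to 0.2 kg: round foot 38 mm across and 12 mm high with a round boss 26 mm across above it, 44 mm tall in all. Origin at the centre of its underside, z up along its axis. The boss can be gripped from above at any yaw.
- brass2: brass valve cap, loose, standing upright on the bench, about 0.1 to 0.2 kg: round foot 38 mm across and 12 mm high with a round boss 26 mm across above it, 44 mm tall in all. Origin at the centre of its underside, z up along its axis. The boss can be gripped from above at any yaw.
- tray: grey steel wash tray, fixed, 120 (x) by 178 (y) mm, with two rows of three square pockets: pitch 58 mm, each pocket 54 mm wide, walls 4 mm thick, their tops 18 mm above the bench; pocket floors 6 mm above the bench. Origin at the centre of its underside, z up, y along the rows. The rear row (+x, away from the robot) is filled with three steel caps of the same shape as the brass ones; the front row (-x side, at tray x = -29 mm) is empty.
- pocket0 (a point): centre of the floor of the empty front row's pocket at tray y = 58 mm (6 mm above the bench)
- pocket1 (a point): centre of the floor of the empty front row's pocket at tray y = 0 mm (6 mm above the bench)
- pocket2 (a point): centre of the floor of the empty front row's pocket at tray y = -58 mm (6 mm above the bench)
- steelcap0: steel cap, same shape as the brass caps, already in the tray's rear row; stays there
- steelcap1: steel cap, same shape as the brass caps, already in the tray's rear row; stays there
- steelcap2: steel cap, same shape as the brass caps, already in the tray's rear row; stays there
- plug0: black plastic plug on the bench, same shape and size as the brass caps; stays where it is. Origin at the centre of its underside
- plug1: black plastic plug on the bench, same shape and size as the brass caps; stays where it is. Origin at the centre of its underside
- cleaner: stainless bench-top parts cleaner, fixed: tank 240 (x) by 280 (y) mm, rim 130 mm above the bench; origin at the centre of its underside; its front (-x) with a black panel faces the robot. On both sides a white upright angle plate with a fat red radial tick at 45 degrees of lid opening (thin black ticks at 0 and 90).
- lid (a joint): opening angle of the cleaner's blue lid in rad: 0 shut (as it starts), grows as the front edge swings up, stop at 1.25. It is hinged along its rear edge, weighs 0.35 to 0.7 kg, has a nearly frictionless hinge and falls shut from any angle when let go. Asked: 45 degrees = 0.785
- lid_hinge (a point): middle of the hinge line, at the rear of the tank's rim, 130 mm above the bench; it does not move when the lid swings. Its axes turn with the lid: y along the hinge line (parallel to the cleaner's y), x at lid angle 0 along the cleaner's x
- lid_bar (a point): middle of the lid's handle, a round black bar 12 mm thick and 120 mm long, parallel to the hinge, on two posts at its ends. With the lid shut it is 190 mm in front of the hinge line (cleaner -x), 48 mm above it and 40 mm above the lid's top face, and swings on an arc about the hinge with the lid; it can be pinched from above, fingers before and behind it, and turns between them
- ball_valve: loose steel ball valve with a green lever, 110 mm long, bystander
- wafer_ring: loose steel ring, 104 mm across, 28 mm high, bystander
- spray_bottle: white bottle, 60 mm across, 170 mm tall, bystander
- wrench: wrench lying flat, 200 mm, bystander
Things that resemble listed ones, but are neither listed nor needed, are in the scene too. What is shaped like the brass2 but blue is not meant. What is shaped like the plug0 but orange is not meant.

How it is judged:
By the outcome, as a careful person would: the job done as asked, in the order asked, and still so for the second after the job is handed in, while the arm keeps its last pose, push and grip.
It also fails if it takes over 58 s, if anything falls off the work surface, if the arm or the gripper's body presses on something with over 40 N, if the wrist force passes 120 N, or if a joint passes its speed limit or range.

## Robot

A 7-joint arm with a two-finger parallel gripper is mounted at the origin on the work surface. World frame = base frame: x ahead of the robot, y to its left, z up, the work surface at z = 0. Lengths are in m, angles in degrees, forces in N, time in s.
With the tool pointing down it reaches from about 0.35 to 0.9 m from the base axis. Payload 8.1 kg.
Tool frame: the origin (TCP) lies between the finger pads; the fingertips stand 19 mm ahead of it and the grasp point (between the pads) is the TCP (ctrl.tcp_to_tips is the distance from the TCP to the fingertips, in m); x points along the fingers, y is the direction in which the jaws open and shut, and the axes are right-handed (so a half turn about x gives the same grasp; the last joint's range is limited). The gripper opens to 85 mm and grips with 20 to 120 N. Pads are 22 mm wide; open, the fingers measure 114 mm over their backs; the gripper's body (76 mm by 85 mm) begins 54 mm behind the grasp point. The pads swing forward as they close: fully open they stand 13 mm farther back than shut.
Start: joints at [68.835, 24.895, 1.432, 90.138, -0.665, 64.973, -4.303], TCP at [0.165, -0.603, 0.25] pointing down, gripper open.
Joint ranges: [-149.89, 149.89], [-25.12, 119.58], [-72.63, 75.52], [4.76, 147.25], [-75.54, 255.54], [6.69, 114.76], [-157.13, 157.13]. Speed limits (degrees/s): [127.2, 127.2, 172.46, 172.46, 180, 180, 180].

## Interface

Orientations are given as [roll, pitch, yaw] about the fixed x, y, z axes, in that order (R = Rz(yaw) Ry(pitch) Rx(roll)).
In Python, from rig import ctrl gives the robot as it stands.
- The arm moves only by the shell command python3 -m jog 'ROWS' [OPENING] [FORCE]. ROWS is text: rows parted by semicolons, each of 6 numbers parted by spaces: the shift along the tool's x, y, z in mm, then the turn, a rotation vector about the tool's x, y, z in degrees. A call has 1 to 10 rows; each row shifts and turns the commanded pose from where the row before left it, along the tool's axes as they then stand; what a row does not reach is not made up. A row lasts 1/8 s, in which the tool goes at most 62.5 mm and 10.7 degrees, less where a joint would pass 70% of its speed; a pose out of reach is approached as far as the arm can. A call with a gripper value outside its range is refused whole. OPENING is the finger opening in mm, from 0 to 85.4, set as the call begins (- or left out, the last holds). The fingers move at their own pace and stop on an object; FORCE is the grip in N (left out, the last holds). Time passes only in rows, so rows that do not move let the fingers close. It gives the time, the measured TCP pose, the force and the opening at its end, in the units of the state.
- ctrl.sense(): the state, without advancing time (a new reading comes with each control period).
- ctrl.capture(name): name is "side" or "top"; returns a dict with "color" (480x640x3 uint8, red, green, blue), "depth" (480x640 float32, m along the optical axis (not along the pixel's ray), 0 where there is no reading), "vertical_fov" (degrees; the focal length in pixels is half the picture's height over the tangent of half this angle, whatever the lens; pixels are square), "cx", "cy" (the principal point, pixels), "world_from_camera" (4x4, takes a point from camera to world coordinates). Camera axes: x right, y down, z forward; pixel columns grow to the right and rows downward; lengths in m; the calibration is good to about 2 mm. A picture is of the moment at which its call begins.
- ctrl.job_done(): hands the job in, once; it reports no verdict.
The state is a dict: "time_s": time; "joint_pos": joint angles; "joint_velocities": joint speeds; "effort": joint torques, N m; "ee_pos": TCP position; "eef_rot": TCP orientation; "ft_force": force on the tool from outside, world axes, zero at the start; "torque": the same for the moment, N m; "width": opening from 0.0 (shut) to 1.0 (fully open).
Only numpy, scipy, OpenCV 4.12 (cv2) and the standard library are available. Lean on these libraries where they do the work, as an engineer would, in place of code of your own. Each camera call takes 0.05 s, during which the arm holds its last target.

## Working session

There is one attempt and no reset: what is moved stays moved. The work goes in short steps, Python scripts to look and compute and a shell command to move; the robot and the scene stay as the last step left them, time stands still between calls to the robot, and variables do not carry over. Pictures are saved under pics/ and viewed, and the job is handed in when it is done.

```bash
ls; mkdir -p pics; python3 - <<'E'
from rig import ctrl
import cv2,numpy as np
print(ctrl.sense()); print(ctrl.tcp_to_tips)
for n in("side","top"):
    c=ctrl.capture(n); cv2.imwrite(f"pics/{n}0.png",c["color"][:,:,::-1]); print(n,c["vertical_fov"],c["cx"],c["cy"],c["world_from_camera"])
    np.savez(f"{n}0.npz",**c)
E
```

```text
pics
{'time_s': 0.0, 'joint_pos': array([68.83857987, 24.93761953,  1.43046174, 90.18837948, -0.66364503,
       64.97527773, -4.3007675 ]), 'joint_velocities': array([-0.06487374,  0.08968774, -0.05750938,  0.03317478,  0.02802576,
        0.05625138, -0.03376802]), 'effort': array([-2.59944291e-04, -6.70475149e+01,  1.02492124e+00, -3.16212058e+01,
        1.55018008e-02,  1.23865678e-02, -2.87025955e-06]), 'ee_pos': array([ 0.16455957, -0.60244829,  0.2495181 ]), 'eef_rot': array([-84.35031042,  89.9070125 , 110.93148274]), 'ft_force': array([0.33542482, 0.47507165, 0.28889838]), 'torque': array([0.03325805, 0.02417837, 0.00452363]), 'width': 1.0029363427224443}
0.019
side 42.476590947385034 316.6813429464532 238.93054338655978 [[ 0.9782949  -0.12621559  0.16434329  0.25680226]
 [-0.20685076 -0.54765775  0.81073038 -1.4142772 ]
 [-0.01232293 -0.82712793 -0.56187858  1.12871402]
 [ 0.          0.          0.          1.        ]]
top 48.56907716268052 324.9181085063414 237.24589182467312 [[ 0.01279172 -0.99700818  0.07623034  0.43996881]
 [-0.99985321 -0.01188458  0.01234179 -0.01631499]
 [-0.0113989  -0.07637702 -0.99701385  1.4082105 ]
 [ 0.          0.          0.          1.        ]]
```

View pics/top0.png

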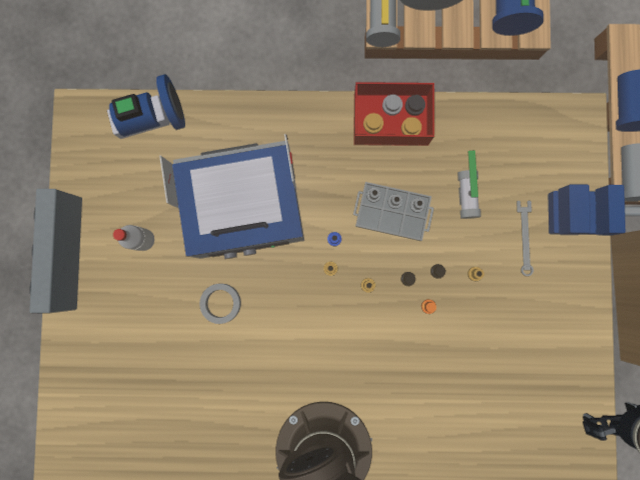

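View pics/side0.png

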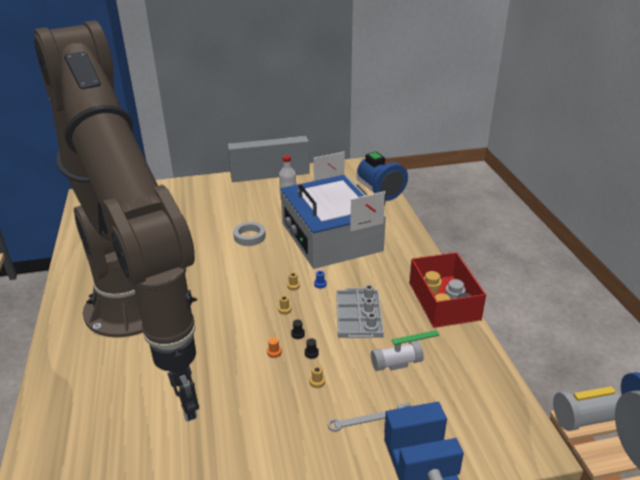

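```bash
cat > h.py <<'E'
import numpy as np,cv2
def f(c): return 240/np.tan(np.radians(float(c["vertical_fov"]))/2)
def ray(c,u,v):
    T=c["world_from_camera"]; d=T[:3,:3]@np.array([(u-c["cx"])/f(c),(v-c["cy"])/f(c),1.]); return T[:3,3],d
def onz(c,u,v,z):
    o,d=ray(c,u,v); return o+d*(z-o[2])/d[2]
def cloud(c):
    v,u=np.mgrid[:480,:640]; z=c["depth"]; p=np.stack([(u-c["cx"])/f(c)*z,(v-c["cy"])/f(c)*z,z],-1)
    T=c["world_from_camera"]; return p@T[:3,:3].T+T[:3,3]
def load(n): return dict(np.load(n+".npz"))
E
python3 - <<'E'
from h import *
for n in("top","side"):
    c=load(n+"0"); P=cloud(c); im=c["color"]; hsv=cv2.cvtColor(im,cv2.COLOR_RGB2HSV)
    print(n, "bench z",[P[v,u].round(4).tolist() for u,v in ([(150,400),(420,400),(560,300)] if n=="top" else [(200,200),(250,420),(400,220)])])
    m=((P[...,2]>0.006)&(P[...,2]<0.06)&(P[...,0]>0.3)&(P[...,0]<0.62)&(P[...,1]<0.1)&(P[...,1]>-.5)).astype(np.uint8)
    k,l,s,ce=cv2.connectedComponentsWithStats(m)
    for i in range(1,k):
        if s[i,4]>25:
            q=l==i; t=q&(P[...,2]>0.035)
            print(s[i].tolist(),im[q].mean(0).round(),"all",P[q].mean(0).round(4),"top",(P[t].mean(0).round(4),np.ptp(P[t][:,:2],axis=0).round(3)) if t.any() else "", P[q][:,2].max().round(4))
c=load("top0")
a=c["color"][110:330,150:500,::-1]; a=cv2.resize(a,None,fx=2.28,fy=2.28,interpolation=cv2.INTER_CUBIC); cv2.imwrite("pics/topz.png",a)
c=load("side0")
a=c["color"][140:400,230:480,::-1]; a=cv2.resize(a,None,fx=2.3,fy=2.3,interpolation=cv2.INTER_CUBIC); cv2.imwrite("pics/sidez.png",a)
E
```

```text
top bench z [[0.1165, 0.4522, -0.0031], [0.1282, -0.2503, 0.0012], [0.3904, -0.6145, 0.0049]]
[352, 210, 81, 31, 1195] [129. 130. 128.] all [ 0.5882 -0.1852  0.0121] top  0.027
[458, 210, 23, 12, 177] [127. 126. 121.] all [ 0.6091 -0.3701  0.0425] top (array([ 0.6104, -0.371 ,  0.0479]), array([0.019, 0.052])) 0.0581
[327, 232, 14, 15, 160] [ 81.  93. 143.] all [ 0.5413 -0.022   0.0298] top (array([ 0.5426, -0.022 ,  0.0454]), array([0.026, 0.023])) 0.0536
[287, 236, 17, 9, 31] [95. 91. 82.] all [0.5354 0.076  0.0329] top (array([0.5342, 0.0784, 0.0465]), array([0.01 , 0.039])) 0.0596
[323, 262, 14, 14, 160] [156. 130.  82.] all [ 0.4645 -0.0127  0.0291] top (array([ 0.4648, -0.0126,  0.0449]), array([0.023, 0.023])) 0.0512
[430, 264, 16, 15, 177] [77. 69. 58.] all [ 0.4615 -0.2907  0.029 ] top (array([ 0.4621, -0.2931,  0.0448]), array([0.023, 0.024])) 0.0515
[466, 267, 19, 14, 183] [145. 121.  76.] all [ 0.4559 -0.3872  0.03  ] top (array([ 0.4557, -0.3905,  0.0448]), array([0.023, 0.025])) 0.0522
[400, 270, 15, 16, 170] [77. 69. 57.] all [ 0.4413 -0.2132  0.0297] top (array([ 0.44
[... 1075 characters left out ...]
0, 319, 15, 20, 209] [54. 49. 45.] all [ 0.4426 -0.2231  0.0278] top (array([ 0.443 , -0.2203,  0.0438]), array([0.024, 0.032])) 0.0515
[266, 337, 16, 20, 225] [180. 106.  54.] all [ 0.3719 -0.2757  0.028 ] top (array([ 0.3725, -0.2728,  0.0434]), array([0.026, 0.033])) 0.0514
[304, 338, 15, 22, 227] [53. 49. 44.] all [ 0.4633 -0.301   0.0274] top (array([ 0.4638, -0.2973,  0.044 ]), array([0.025, 0.028])) 0.0544
[369, 349, 14, 23, 213] [118. 117. 116.] all [ 0.6098 -0.3825  0.0371] top (array([ 0.6113, -0.3821,  0.0477]), array([0.017, 0.05 ])) 0.0593
[309, 365, 16, 22, 245] [151. 122.  70.] all [ 0.4577 -0.3981  0.0278] top (array([ 0.4584, -0.3951,  0.044 ]), array([0.025, 0.029])) 0.0511
```

View pics/topz.png

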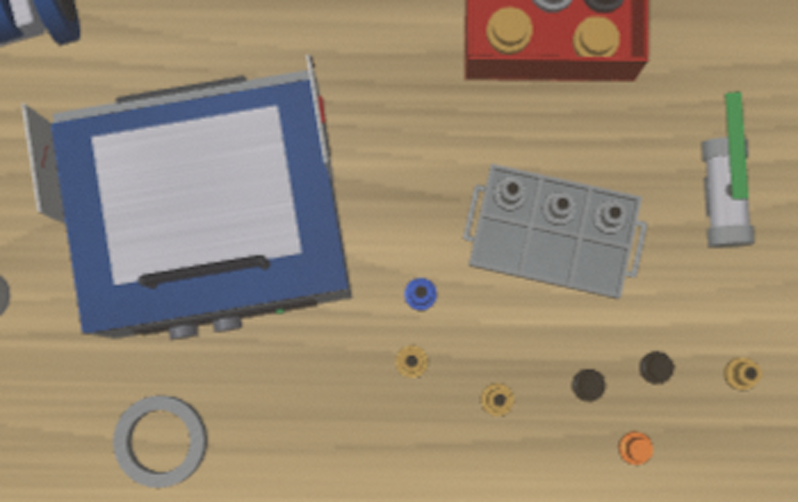

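View pics/sidez.png

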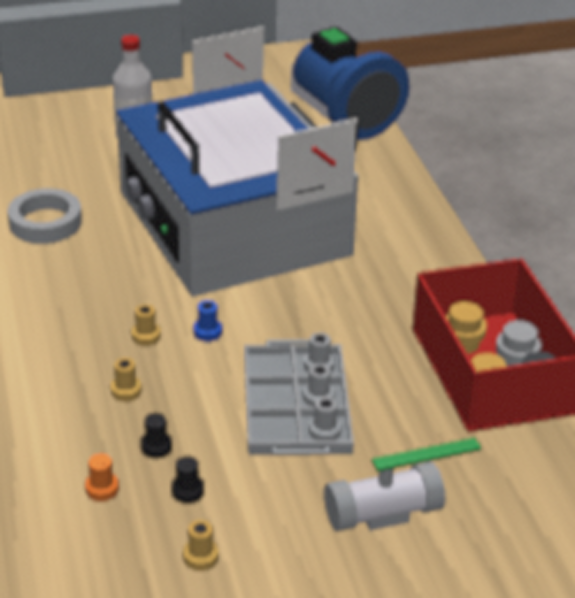

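```bash
python3 - <<'E'
from h import *
c=load("top0"); P=cloud(c); im=c["color"]; hsv=cv2.cvtColor(im,cv2.COLOR_RGB2HSV)
# tray: unsaturated in region
m=np.zeros((480,640),np.uint8); m[175:245,350:435]=(hsv[175:245,350:435,1]<60)*255
m=cv2.morphologyEx(m,cv2.MORPH_OPEN,np.ones((9,9)))
cs=max(cv2.findContours(m,0,2)[0],key=cv2.contourArea)
w=np.array([onz(c,u,v,.018)[:2] for u,v in cs[:,0]],np.float32)
r=cv2.minAreaRect(w); print("tray",r,"box",cv2.boxPoints(r))
m=((hsv[...,0]>105)&(hsv[...,0]<130)&(hsv[...,1]>100)).astype(np.uint8)*255; m[:,:160]=0;m[:,310:]=0;m[:135]=0;m[262:]=0
cs=cv2.findContours(m,0,2)[0]; cs=max(cs,key=cv2.contourArea); w=np.array([onz(c,u,v,.138)[:2] for u,v in cs[:,0]],np.float32)
r=cv2.minAreaRect(w); print("lid",r,cv2.boxPoints(r))
d=((im.max(2)<75)).astype(np.uint8); d[:215]=0; d[245:]=0; d[:,:205]=0; d[:,275:]=0
k,l,s,_=cv2.connectedComponentsWithStats(d); i=1+s[1:,4].argmax(); v,u=np.where(l==i); w=np.array([onz(c,a,b,.178+.004)[:2] for a,b in zip(u,v)],np.float32)
r=cv2.minAreaRect(w); print("bar",s[i],r,cv2.boxPoints(r),"depthz",np.median(P[l==i],0))
for n in("top","side"):
  c=load(n+"0");P=cloud(c)
  print("lidpts")
  t=(P[...,2]>.165)&(P[...,2]<.2)&(P[...,0]>.5)&(P[...,0]<.75)&(P[...,1]>.05)&(P[...,1]<.35)&(c["color"].max(2)<90)
  print(P[t].mean(0),P[t].min(0),P[t].max(0),t.sum())
from scipy.spatial.transform import Rotation as R
print(R.from_euler('xyz',[-84.35,89.907,110.93],degrees=True).as_matrix().round(3))
E
```

```text
tray ((0.6182195544242859, -0.17729857563972473), (0.18185333907604218, 0.1225360706448555), 77.94458770751953) box [[ 0.539312   -0.25342366]
 [ 0.6591457  -0.27901626]
 [ 0.6971271  -0.10117349]
 [ 0.5772934  -0.07558089]]
lid ((0.625388503074646, 0.21393077075481415), (0.22553639113903046, 0.2798156440258026), 10.513031959533691) [[0.48898584 0.33091444]
 [0.5400408  0.05579593]
 [0.76179117 0.0969471 ]
 [0.7107362  0.3720656 ]]
bar [212 222  56  14 243] ((0.5514563322067261, 0.19754642248153687), (0.013046340085566044, 0.12921807169914246), 10.176041603088379) [[0.5336211  0.25998667]
 [0.5564505  0.13280125]
 [0.5692916  0.13510618]
 [0.5464622  0.2622916 ]] depthz [0.55266828 0.19806843 0.18337117]
lidpts
[0.55206982 0.19993305 0.18323718] [0.53600907 0.13685292 0.16589672] [0.56744394 0.2629393  0.19031736] 268
lidpts
[0.55408553 0.19410869 0.18216466] [0.54047031 0.13469367 0.16688048] [0.56868123 0.265919   0.19162892] 78
[[-0.001  0.264 -0.965]
 [ 0.002 -0.965 -0.264]
 [-1.    -0.002  0.   ]]
```

```bash
cat >> h.py <<'E'
from scipy.spatial.transform import Rotation as R
def delta(target, yang=None):
    from rig import ctrl
    s=ctrl.sense(); M=R.from_euler('xyz',s["eef_rot"],degrees=True).as_matrix(); p=s["ee_pos"]
    print("t",round(s["time_s"],2),"pos",p.round(4),"F",s["ft_force"].round(1),"w",round(s["width"]*85.4,1),"yang",np.degrees(np.arctan2(M[1,1],M[0,1])).round(2),"down",M[:,0].round(3))
    print("tool shift mm",(M.T@(np.array(target)-p)*1000).round(1))
    if yang is not None:
        a=np.radians(yang); Y=np.array([np.cos(a),np.sin(a),0]);X=np.array([0,0,-1.]);D=np.stack([X,Y,np.cross(X,Y)],1)
        print("turn",R.from_matrix(M.T@D).as_rotvec(degrees=True).round(2), "shift after turn",(D.T@(np.array(target)-p)*1000).round(1))
E
python3 -m jog '0 0 0 -10.4 0 0;0 0 0 -10.4 0 0;0 0 0 -10.4 0 0;0 0 0 -10.4 0 0;0 0 0 -10.4 0 0;0 0 0 -10.4 0 0' 50 60
python3 -c "
from h import *
delta([.457,-.392,.12],-12.06)"
```

```text
time_s: 0.85
ee_pos: [0.1646, -0.6026, 0.2499]
eef_rot: [-146.6, 89.9, 111.4]
ft_force: [-0.2, -0.8, -0.9]
width: 0.582
t 0.85 pos [ 0.1646 -0.6026  0.2499] F [-0.2 -0.8 -0.9] w 49.7 yang -11.98 down [-0.     0.001 -1.   ]
tool shift mm [ 129.9  242.4 -266.6]
turn [ 0.08 -0.04  0.03] shift after turn [ 129.9  241.9 -267.1]
```

```bash

python3 -m jog '8 24.2 -26.7 0 0 0;8 24.2 -26.7 0 0 0;8 24.2 -26.7 0 0 0;8 24.2 -26.7 0 0 0;8 24.2 -26.7 0 0 0;18 24.2 -26.7 0 0 0;18 24.2 -26.7 0 0 0;18 24.2 -26.7 0 0 0;18 24.2 -26.7 0 0 0;18 24.2 -26.7 0 0 0' 50 60
python3 -c "
from h import *
delta([.457,-.392,.034],-12.06)"
```

```text
time_s: 2.1
ee_pos: [0.4588, -0.3929, 0.1194]
eef_rot: [-108.8, 90.0, 148.9]
ft_force: [-0.4, -0.1, 0.4]
width: 0.588
t 2.1 pos [ 0.4588 -0.3929  0.1194] F [-0.4 -0.1  0.4] w 50.2 yang -12.33 down [-0.001  0.    -1.   ]
tool shift mm [85.4 -1.9 -0.5]
turn [-0.27 -0.01  0.03] shift after turn [85.4 -1.9 -0.5]
```

Look before descending.

```bash

python3 -m jog '20 -1.9 -0.5 -0.3 0 0;20 0 0 0 0 0; 0 0 0 0 0 0' 50 60
cat > look.py <<'E'
import sys
from h import *
from rig import ctrl
# name cam x0 y0 x1 y1
n,cam=sys.argv[1:3]; x0,y0,x1,y1=map(int,sys.argv[3:7])
c=ctrl.capture(cam); np.savez(n+".npz",**c)
a=c["color"][y0:y1,x0:x1,::-1]; k=min(800/a.shape[1],600/a.shape[0]); cv2.imwrite(f"pics/{n}.png",cv2.resize(a,None,fx=k,fy=k,interpolation=cv2.INTER_CUBIC)); print("scale",k)
E
python3 look.py s1 side 240 300 400 420
```

```text
time_s: 2.48
ee_pos: [0.4553, -0.392, 0.0787]
eef_rot: [-114.0, 89.8, 144.0]
ft_force: [-0.4, 0.7, 0.8]
width: 0.583
scale 5.0
```

View pics/s1.png

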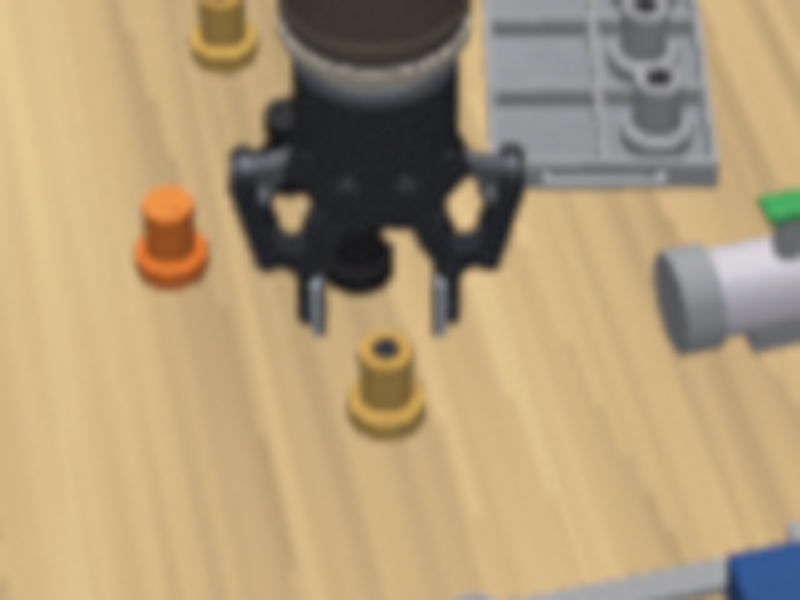

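```bash

python3 -m jog '15 2 0 0 0 0;15 0 0 0 0 0;14.5 0 0 0 0 0; 0 0 0 0 0 0' 50 60
python3 -m jog '0 0 0 0 0 0;0 0 0 0 0 0;0 0 0 0 0 0;0 0 0 0 0 0' 10 60
python3 look.py s2 side 240 300 400 420
python3 -c "
from h import *
delta([.457,-.392,.12],-12.06)"
```

```text
time_s: 3.02
ee_pos: [0.4574, -0.3926, 0.0342]
eef_rot: [-113.5, 89.8, 144.5]
ft_force: [0.1, -0.1, -0.0]
width: 0.585
time_s: 3.52
ee_pos: [0.4588, -0.3935, 0.0364]
eef_rot: [63.9, 89.9, -38.1]
ft_force: [-0.6, 0.2, 4.3]
width: 0.279
scale 5.0
t 3.58 pos [ 0.4587 -0.3935  0.0364] F [-0.7 -0.1  5.5] w 23.5 yang -12.02 down [ 0.001 -0.001 -1.   ]
tool shift mm [-83.6  -1.9  -1. ]
turn [ 0.04  0.03 -0.06] shift after turn [-83.6  -2.   -1.1]
```

View pics/s2.png

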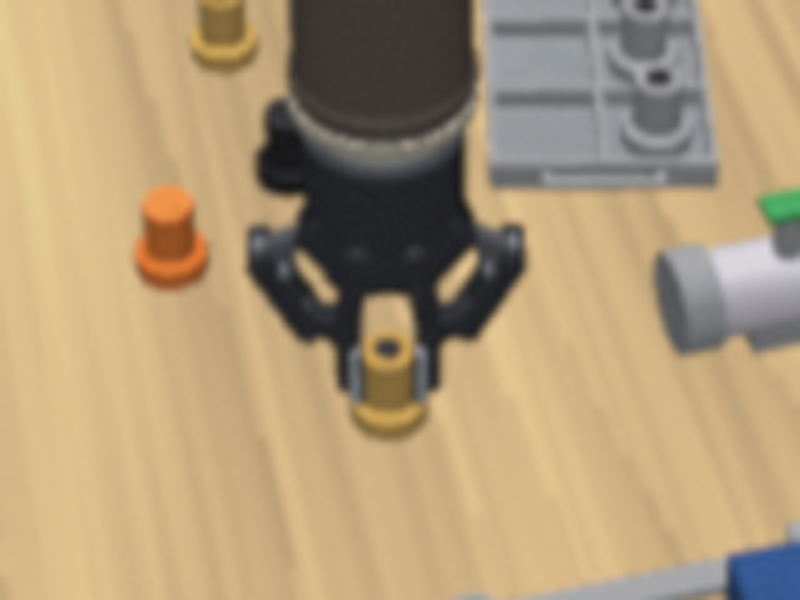

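```bash

python3 -c "
from h import *
c=load('s2'); print(onz(c,240+388/5,300+347/5,.044))
c=load('side0'); hsv=cv2.cvtColor(c['color'],cv2.COLOR_RGB2HSV)
for n in ('side','top'):
  c=load(n+'0'); im=c['color'].astype(float); P=cloud(c)
  for q in [(.457,-.392),(.425,-.113),(.466,-.014)]:
    m=(np.hypot(P[...,0]-q[0],P[...,1]-q[1])<.012)&(P[...,2]>.025)
    v,u=np.where(m); L=im.sum(2)[v,u]; k=L<np.percentile(L,18); 
    print(n,onz(c,u[k].mean(),v[k].mean(),.044).round(4))
"
python3 look.py t2 top 400 220 520 310
```

```text
[ 0.46167442 -0.39130909  0.044     ]
side [ 0.4563 -0.3969  0.044 ]
side [ 0.4243 -0.12    0.044 ]
side [ 0.4661 -0.0199  0.044 ]
top [ 0.4565 -0.393   0.044 ]
top [ 0.424  -0.1127  0.044 ]
top [ 0.4663 -0.0141  0.044 ]
scale 6.666666666666667
```

View pics/t2.png

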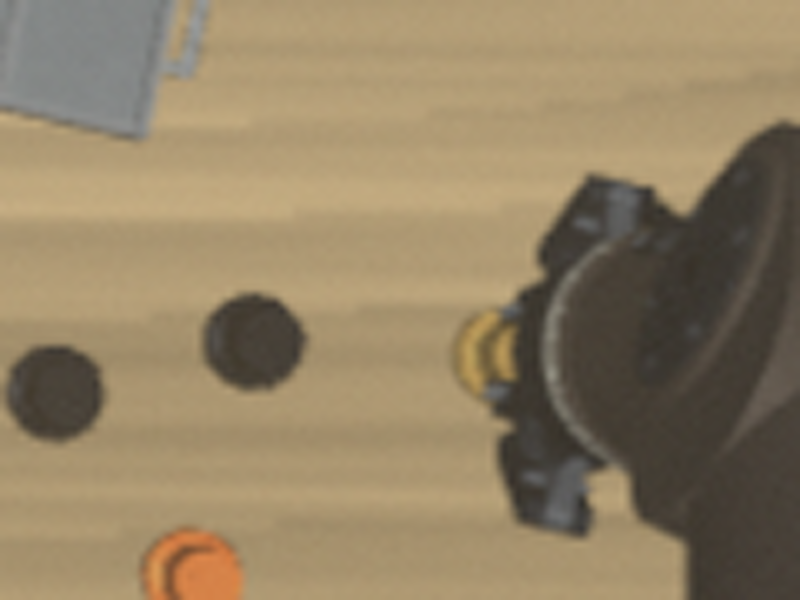

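```bash

python3 -m jog '-20 0 0 0 0 0;-25 0 0 0 0 0;-35 0 0 0 0 0;0 0 0 0 0 0'
python3 look.py s3 side 240 240 440 390
python3 -c "
from h import *
c=load('top0')
# tray check: pocket projections
T=np.linalg.inv(c['world_from_camera'])
for nm,q in dict(p0=(.6027,-.1153),p1=(.5906,-.172),p2=(.5785,-.2287)).items():
  p=T@np.array([*q,.006,1]); print(nm,(p[0]/p[2]*f(c)+c['cx']).round(1),(p[1]/p[2]*f(c)+c['cy']).round(1))
delta([.5785,-.2287,.12],-12.06)"
```

```text
time_s: 4.12
ee_pos: [0.4596, -0.3941, 0.1182]
eef_rot: [64.0, 89.8, -38.0]
ft_force: [-0.1, -0.4, -0.9]
width: 0.274
scale 4.0
p0 369.1 216.9
p1 390.5 221.7
p2 412.0 226.5
t 4.17 pos [ 0.4587 -0.3935  0.1166] F [-0.4 -0.8 -2.4] w 23.9 yang -12.03 down [ 0.001 -0.001 -1.   ]
tool shift mm [  -3.4   82.9 -186.2]
turn [ 0.03  0.05 -0.09] shift after turn [  -3.4   82.7 -186.2]
```

View pics/s3.png

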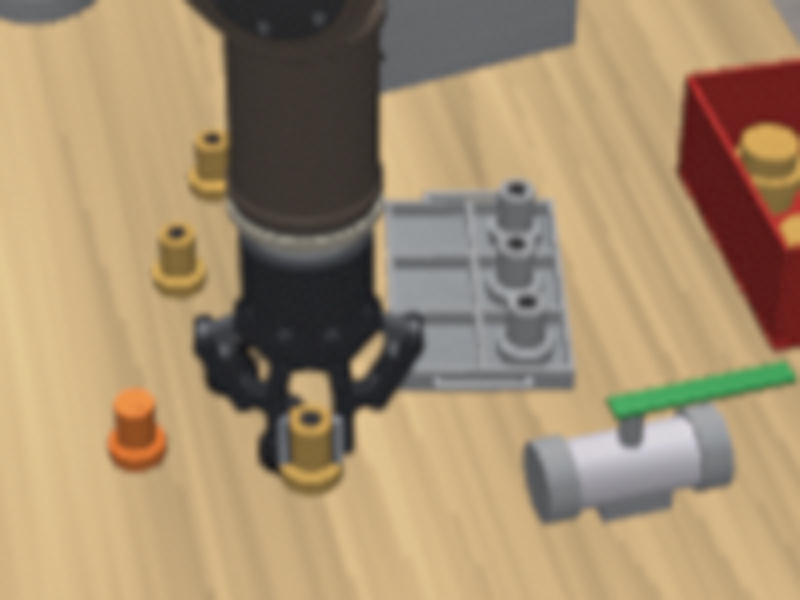

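```bash
python3 - <<'E'
from h import *
for n,(x0,y0,x1,y1) in dict(top=(345,170,445,245),side=(325,280,405,340)).items():
    c=load(n+"0"); T=np.linalg.inv(c['world_from_camera']); k=8 if n=="top" else 10
    a=cv2.resize(np.ascontiguousarray(c["color"][y0:y1,x0:x1,::-1]),None,fx=k,fy=k,interpolation=cv2.INTER_CUBIC)
    O=np.array([.619,-.178]); an=np.radians(-12.06); X=np.array([np.cos(an),np.sin(an)]);Y=np.array([-X[1],X[0]])
    pr=lambda x,y,z:(lambda p:(int(((p[0]/p[2]*f(c)+c['cx'])-x0+.5)*k),int(((p[1]/p[2]*f(c)+c['cy'])-y0+.5)*k)))(T@np.array([*(O+x*X+y*Y),z,1]))
    for y in(.058,0,-.058): cv2.drawMarker(a,pr(-.029,y,.006),(0,0,255),0,14,2); cv2.drawMarker(a,pr(.029,y,.05),(255,0,0),0,14,2)
    q=[pr(sx*.06,sy*.089,.018) for sx,sy in((1,1),(1,-1),(-1,-1),(-1,1))]
    cv2.polylines(a,[np.array(q)],True,(0,255,0),1)
    cv2.imwrite(f"pics/ov_{n}.png",a)
E
```

```text
(no output)
```

View pics/ov_top.png

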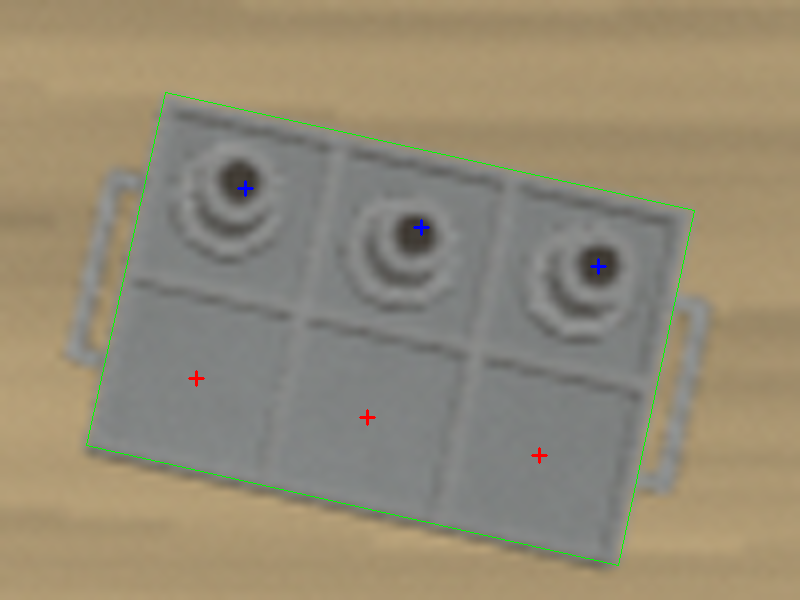

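View pics/ov_side.png

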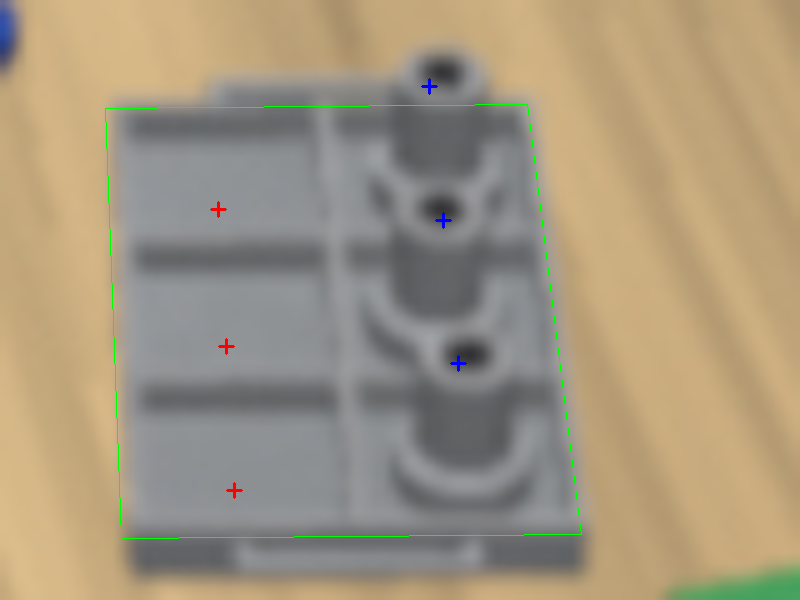

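```bash

python3 -m jog '0 14 -31 0 0 0;0 14 -31 0 0 0;0 14 -31 0 0 0;0 14 -31 0 0 0;0 14 -31 0 0 0;0 14 -31 0 0 0;0 0 0 0 0 0'
python3 -c "
from h import *
delta([.5795,-.2285,.044],-12.06)"
```

```text
time_s: 5.05
ee_pos: [0.5803, -0.2247, 0.1144]
eef_rot: [-148.2, 89.8, 110.1]
ft_force: [-0.8, -0.7, -1.1]
width: 0.276
t 5.05 pos [ 0.5803 -0.2247  0.1144] F [-0.8 -0.7 -1.1] w 23.6 yang -11.73 down [-0.001  0.003 -1.   ]
tool shift mm [70.4  0.1  4.1]
turn [ 0.33 -0.14  0.09] shift after turn [70.4  0.   3.9]
```

```bash

python3 -m jog '25 0 4 0.3 0 0;25 0 0 0 0 0;15 0 0 0 0 0;4 0 0 0 0 0;0 0 0 0 0 0'
python3 look.py s4 side 300 260 420 350
python3 -c "
from h import *
delta([.5795,-.2285,.044],-12.06)"
```

```text
time_s: 5.68
ee_pos: [0.5785, -0.2328, 0.0469]
eef_rot: [54.1, 90.0, -48.2]
ft_force: [-0.2, -0.4, -1.3]
width: 0.275
scale 6.666666666666667
t 5.72 pos [ 0.5788 -0.2329  0.0474] F [ 0.1  0.9 -0.5] w 23.9 yang -12.32 down [ 0.001 -0.    -1.   ]
tool shift mm [ 3.4 -0.2 -4.4]
turn [-0.26  0.01 -0.05] shift after turn [ 3.4 -0.2 -4.4]
```

View pics/s4.png

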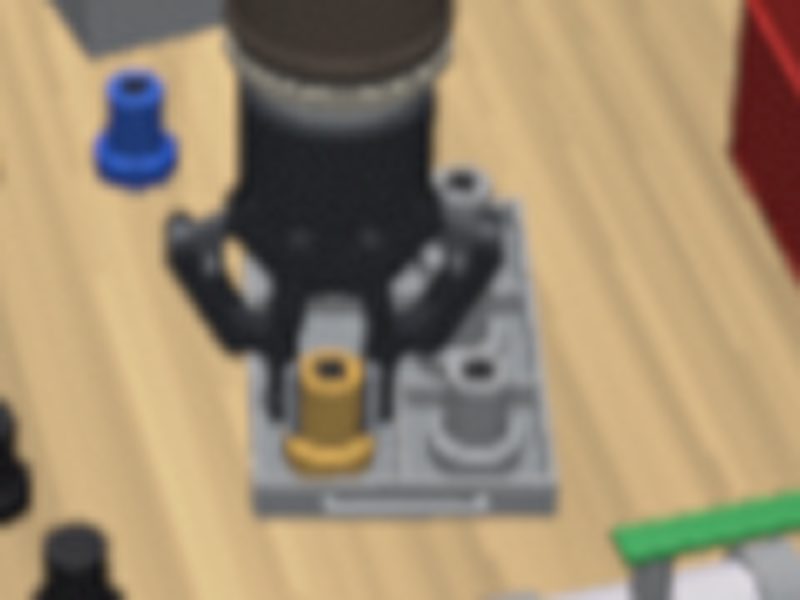

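```bash

python3 -m jog '0 0 -4 0 0 0;1.5 0 0 0 0 0;1.5 0 0 0 0 0;0 0 0 0 0 0'
python3 -c "
from h import *
delta([.5795,-.2285,.0435],-12.06)"
```

```text
time_s: 6.22
ee_pos: [0.5792, -0.2288, 0.0437]
eef_rot: [-64.2, 90.0, -166.6]
ft_force: [0.8, 0.3, -1.8]
width: 0.279
t 6.22 pos [ 0.5792 -0.2288  0.0437] F [ 0.8  0.3 -1.8] w 23.8 yang -12.32 down [-0. -0. -1.]
tool shift mm [ 0.2  0.3 -0.4]
turn [-0.26  0.    0.01] shift after turn [ 0.2  0.3 -0.4]
```

```bash

python3 -m jog '1 0 0 0 0 0;0 0 0 0 0 0'
python3 -m jog '0 0 0 0 0 0;0 0 0 0 0 0;0 0 0 0 0 0' 42
python3 -m jog '-12 0 0 0 0 0;-30 0 0 0 0 0;-35 0 0 0 0 0;0 0 0 0 0 0'
python3 look.py s5 side 260 250 420 370
python3 -c "
from h import *
delta([.4243,-.1135,.12],-12.06)"
```

```text
time_s: 6.48
ee_pos: [0.5792, -0.2288, 0.0427]
eef_rot: [-72.5, 90.0, -174.8]
ft_force: [0.3, -0.2, -0.8]
width: 0.278
time_s: 6.85
ee_pos: [0.5794, -0.2289, 0.0429]
eef_rot: [72.8, 90.0, -29.5]
ft_force: [0.1, 0.2, 0.2]
width: 0.489
time_s: 7.35
ee_pos: [0.5814, -0.2293, 0.1237]
eef_rot: [84.7, 89.6, -17.7]
ft_force: [0.3, 0.3, -0.2]
width: 0.494
scale 5.0
t 7.4 pos [ 0.5803 -0.229   0.1219] F [-0.   0.5  0.2] w 42.4 yang -12.32 down [ 0.003 -0.001 -1.   ]
tool shift mm [   1.2 -177.   -79.6]
turn [-0.26  0.02 -0.2 ] shift after turn [   1.9 -176.7  -80.4]
```

View pics/s5.png

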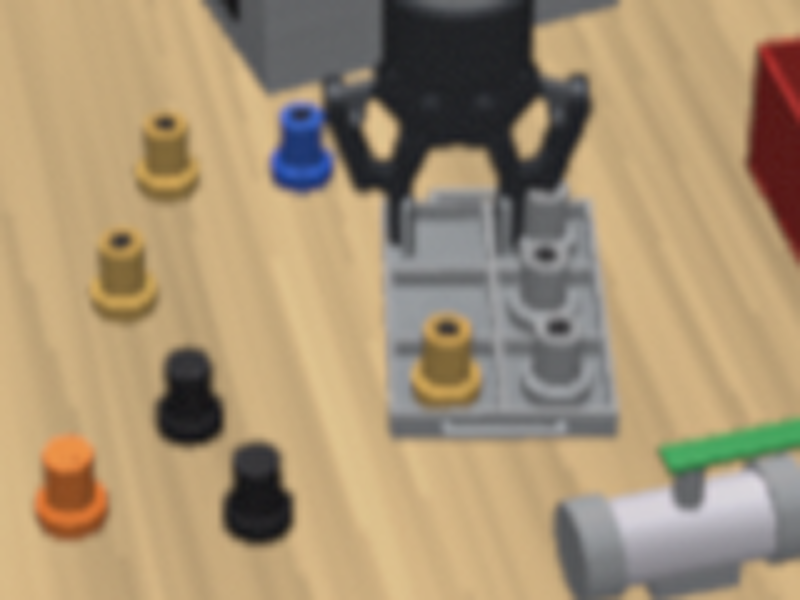

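```bash

python3 -m jog '0 -29.5 -13.3 0.3 0 0;0 -29.5 -13.3 0 0 0;0 -29.5 -13.3 0 0 0;0 -29.5 -13.3 0 0 0;0 -29.5 -13.3 0 0 0;0 -29.5 -13.3 0 0 0;0 0 0 0 0 0' 50
python3 -c "
from h import *
delta([.4243,-.1135,.037],-12.06)"
```

```text
time_s: 8.28
ee_pos: [0.4214, -0.1112, 0.1194]
eef_rot: [-81.8, 89.8, 175.6]
ft_force: [0.4, 0.5, 0.5]
width: 0.587
t 8.28 pos [ 0.4214 -0.1112  0.1194] F [0.4 0.5 0.5] w 50.1 yang -12.51 down [-0.003  0.    -1.   ]
tool shift mm [82.4  3.5  1.6]
turn [-0.45  0.02  0.15] shift after turn [82.4  3.3  1.7]
```

```bash

python3 -m jog '20 2.5 1.5 -0.3 0 0;25 0 0 0 0 0;15 0 0 0 0 0;0 0 0 0 0 0' 50
python3 look.py s6 side 220 250 380 370
python3 -c "
from h import *
delta([.4243,-.1135,.037],-12.06)"
```

```text
time_s: 8.78
ee_pos: [0.4256, -0.1146, 0.0588]
eef_rot: [-88.6, 89.9, 169.0]
ft_force: [0.1, -0.2, 0.1]
width: 0.588
scale 5.0
t 8.82 pos [ 0.4261 -0.1146  0.0595] F [0.4 0.2 0.5] w 49.8 yang -12.33 down [-0.001  0.    -1.   ]
tool shift mm [22.5 -1.9 -0.7]
turn [-0.27  0.    0.06] shift after turn [22.5 -1.9 -0.7]
```

View pics/s6.png

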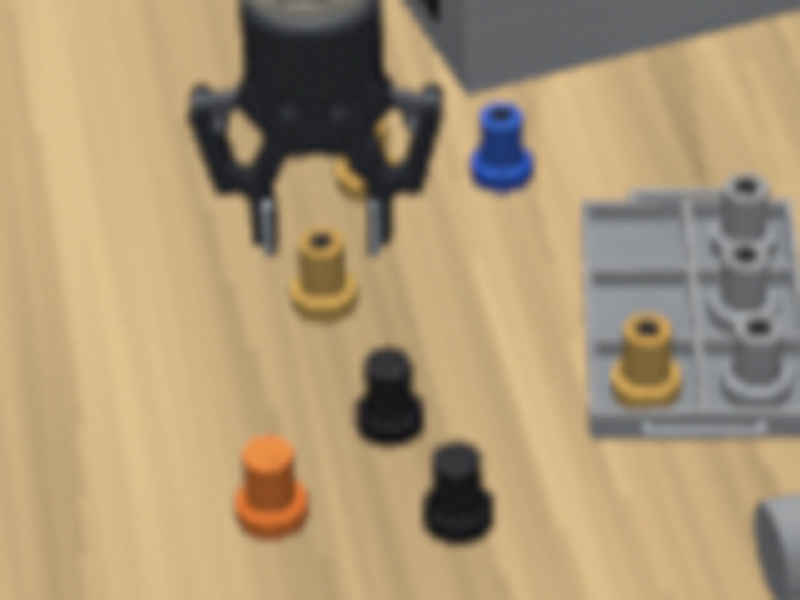

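```bash

python3 -m jog '11 0 0 0 0 0;11 0 0 0 0 0;0 0 0 0 0 0' 50
python3 -m jog '0 0 0 0 0 0;0 0 0 0 0 0;0 0 0 0 0 0;0 0 0 0 0 0' 10 60
python3 -m jog '-20 0 0 0 0 0;-25 0 0 0 0 0;-35 0 0 0 0 0;0 0 0 0 0 0'
python3 look.py s7 side 220 220 380 340
python3 -c "
from h import *
delta([.5916,-.1715,.12],-12.06)"
```

```text
time_s: 9.2
ee_pos: [0.4254, -0.1143, 0.037]
eef_rot: [-85.3, 89.9, 172.4]
ft_force: [0.8, -0.7, 0.0]
width: 0.583
time_s: 9.7
ee_pos: [0.426, -0.1144, 0.0381]
eef_rot: [64.8, 90.0, -37.5]
ft_force: [-2.4, -0.4, 7.0]
width: 0.279
time_s: 10.2
ee_pos: [0.4275, -0.1147, 0.1198]
eef_rot: [88.0, 89.7, -14.3]
ft_force: [1.1, 0.1, -0.8]
width: 0.274
scale 5.0
t 10.25 pos [ 0.4266 -0.1147  0.1185] F [ 0.7 -0.7 -2.1] w 23.5 yang -12.34 down [ 0.002 -0.001 -1.   ]
tool shift mm [ -1.  173.3  20.2]
turn [-0.28  0.01 -0.15] shift after turn [ -1.5 173.2  21.1]
```

View pics/s7.png

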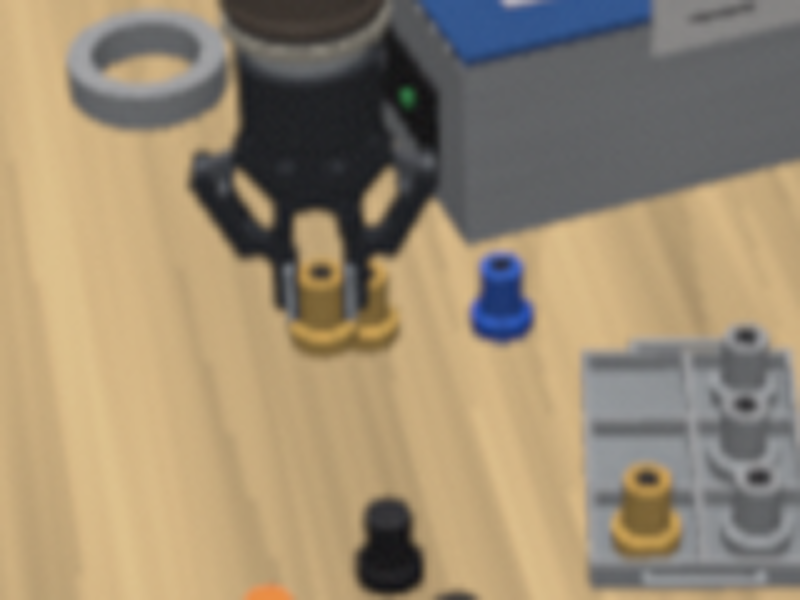

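```bash

python3 -m jog '0 29 3.4 -0.3 0 0;0 29 3.4 0 0 0;0 29 3.4 0 0 0;0 29 3.4 0 0 0;0 29 3.4 0 0 0;0 28 3.4 0 0 0;0 0 0 0 0 0;0 0 0 0 0 0'
python3 -c "
from h import *
delta([.5916,-.1715,.0445],-12.06)"
```

```text
time_s: 11.25
ee_pos: [0.5896, -0.1701, 0.1164]
eef_rot: [-89.0, 89.8, 169.0]
ft_force: [-0.7, -0.1, -1.8]
width: 0.272
t 11.25 pos [ 0.5896 -0.1701  0.1164] F [-0.7 -0.1 -1.8] w 23.2 yang -12.0 down [-0.003  0.001 -1.   ]
tool shift mm [71.9  2.4  1. ]
turn [0.06 0.   0.16] shift after turn [71.9  2.3  1. ]
```

```bash

python3 -m jog '25 2 1 0 0 0;25 0 0 0 0 0;15 0 0 0 0 0;4 0 0 0 0 0;0 0 0 0 0 0'
python3 -c "
from h import *
delta([.5916,-.1715,.0445],-12.06)"
```

```text
time_s: 11.88
ee_pos: [0.5927, -0.1718, 0.0491]
eef_rot: [79.2, 90.0, -22.8]
ft_force: [0.1, -0.1, -0.3]
width: 0.276
t 11.88 pos [ 0.5927 -0.1718  0.0491] F [ 0.1 -0.1 -0.3] w 23.5 yang -12.01 down [ 0. -0. -1.]
tool shift mm [ 4.6 -1.1 -0.1]
turn [ 0.05  0.   -0.01] shift after turn [ 4.6 -1.1 -0.1]
```

```bash

python3 -m jog '2.5 -1 0 0 0 0;2 0 0 0 0 0;0 0 0 0 0 0;0 0 0 0 0 0'
python3 -m jog '0 0 0 0 0 0;0 0 0 0 0 0;0 0 0 0 0 0' 42
python3 -m jog '-12 0 0 0 0 0;-30 0 0 0 0 0;-35 0 0 0 0 0;0 0 0 0 0 0'
python3 look.py s8 side 260 240 420 360
python3 -c "
from h import *
delta([.4663,-.0150,.12],-12.06)"
```

```text
time_s: 12.38
ee_pos: [0.5917, -0.1718, 0.0445]
eef_rot: [64.8, 90.0, -37.3]
ft_force: [-0.1, 0.2, -2.6]
width: 0.279
time_s: 12.75
ee_pos: [0.5917, -0.1717, 0.0444]
eef_rot: [68.6, 90.0, -33.5]
ft_force: [0.2, 0.5, -0.3]
width: 0.49
time_s: 13.25
ee_pos: [0.5938, -0.1719, 0.1251]
eef_rot: [89.7, 89.7, -12.3]
ft_force: [0.5, -0.7, 0.0]
width: 0.492
scale 5.0
t 13.3 pos [ 0.5927 -0.1719  0.1234] F [-0.8 -0.4  0.2] w 42.0 yang -12.02 down [ 0.003 -0.001 -1.   ]
tool shift mm [   2.8 -156.3 -127.1]
turn [ 0.04  0.01 -0.2 ] shift after turn [   3.4 -156.4 -127. ]
```

View pics/s8.png

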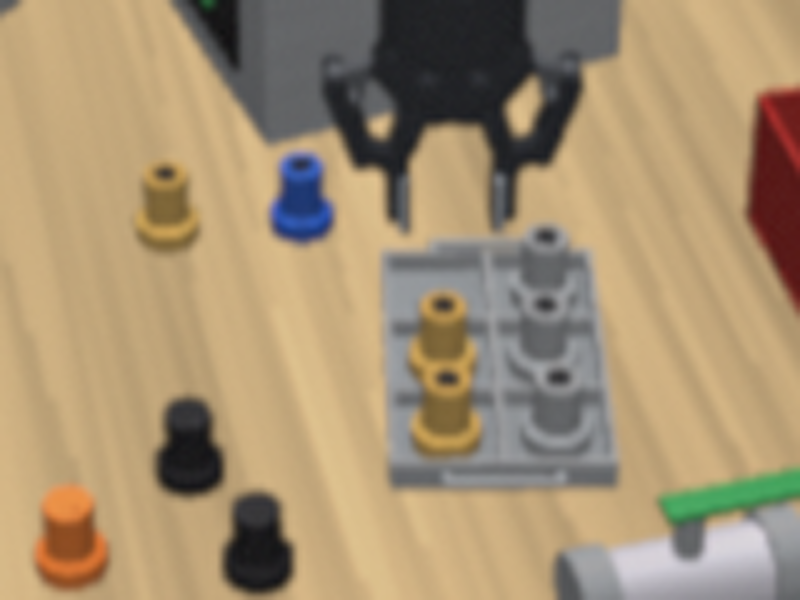

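```bash

python3 -m jog '0 -26 -21.2 0 0 0;0 -26 -21.2 0 0 0;0 -26 -21.2 0 0 0;0 -26 -21.2 0 0 0;0 -26 -21.2 0 0 0;0 -26 -21.2 0 0 0;0 0 0 0 0 0;0 0 0 0 0 0' 50
python3 -c "
from h import *
delta([.4663,-.015,.037],-12.06)"
```

```text
time_s: 14.3
ee_pos: [0.4658, -0.0153, 0.1211]
eef_rot: [-8.9, 90.0, -110.9]
ft_force: [0.4, -0.6, -0.4]
width: 0.587
t 14.3 pos [ 0.4658 -0.0153  0.1211] F [ 0.4 -0.6 -0.4] w 50.1 yang -12.02 down [-0. -0. -1.]
tool shift mm [84.1  0.5 -0.4]
turn [0.04 0.02 0.  ] shift after turn [84.1  0.5 -0.4]
```

```bash

python3 -m jog '20 0 0 0 0 0;25 0 0 0 0 0;25 0 0 0 0 0;13.5 0 0 0 0 0;0 0 0 0 0 0' 50
python3 -m jog '0 0 0 0 0 0;0 0 0 0 0 0;0 0 0 0 0 0;0 0 0 0 0 0' 10 60
python3 look.py s9 side 220 220 380 340
python3 -m jog '-20 0 0 0 0 0;-25 0 0 0 0 0;-35 0 0 0 0 0;0 0 0 0 0 0'
python3 -c "
from h import *
delta([.6037,-.115,.12],-12.06)"
```

```text
time_s: 14.92
ee_pos: [0.4653, -0.0153, 0.0371]
eef_rot: [-71.2, 89.9, -173.2]
ft_force: [0.1, 0.3, 0.4]
width: 0.587
time_s: 15.42
ee_pos: [0.4663, -0.0149, 0.0387]
eef_rot: [95.6, 89.9, -6.5]
ft_force: [-1.3, -1.0, 6.9]
width: 0.272
scale 5.0
time_s: 15.98
ee_pos: [0.4672, -0.0147, 0.1202]
eef_rot: [100.8, 89.7, -1.2]
ft_force: [0.3, -1.5, -1.9]
width: 0.274
t 15.97 pos [ 0.4672 -0.0147  0.1202] F [ 0.3 -1.5 -1.9] w 23.4 yang -12.03 down [ 0.005 -0.    -1.   ]
tool shift mm [  0.9 154.4  69.6]
turn [ 0.03 -0.05 -0.28] shift after turn [  0.2 154.5  69.5]
```

View pics/s9.png

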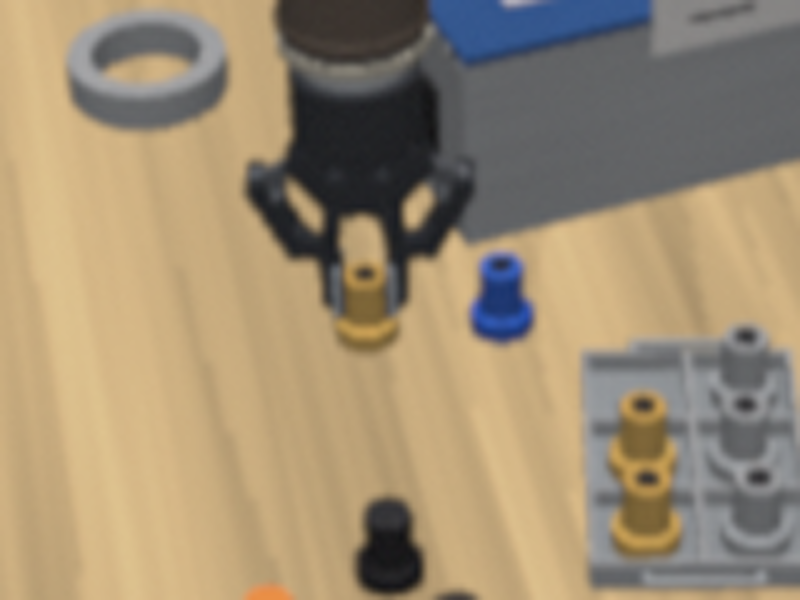

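```bash

python3 -m jog '0 25.7 11.6 0 0 0;0 25.7 11.6 0 0 0;0 25.7 11.6 0 0 0;0 25.7 11.6 0 0 0;0 25.7 11.6 0 0 0;0 25.7 11.6 0 0 0;0 0 0 0 0 0;0 0 0 0 0 0'
python3 -m jog '25 0 0 0 0 0;25 0 0 0 0 0;15 0 0 0 0 0;4 0 0 0 0 0;0 0 0 0 0 0'
python3 -c "
from h import *
delta([.6037,-.115,.0448],-12.06)"
```

```text
time_s: 16.98
ee_pos: [0.6009, -0.1145, 0.1169]
eef_rot: [-91.6, 89.9, 166.4]
ft_force: [0.1, 0.1, -1.1]
width: 0.276
time_s: 17.6
ee_pos: [0.6021, -0.1148, 0.0492]
eef_rot: [95.6, 90.0, -6.4]
ft_force: [0.3, -0.7, -1.3]
width: 0.277
t 17.6 pos [ 0.6021 -0.1148  0.0492] F [ 0.3 -0.7 -1.3] w 23.6 yang -12.0 down [ 0. -0. -1.]
tool shift mm [ 4.4  1.6 -0.1]
turn [ 0.06 -0.   -0.02] shift after turn [ 4.4  1.6 -0.1]
```

```bash

python3 -m jog '2.5 1 0 0 0 0;2 0 0 0 0 0;0 0 0 0 0 0;0 0 0 0 0 0'
python3 -m jog '0 0 0 0 0 0;0 0 0 0 0 0;0 0 0 0 0 0' 42
python3 -m jog '-12 0 0 0 0 0;-30 0 0 0 0 0;-50 0 0 0 0 0;-50 0 0 0 0 0;-50 0 0 0 0 0;-20 0 0 0 0 0;0 0 0 0 0 0'
python3 look.py s10 side 220 140 420 370
python3 look.py t10 top 300 150 500 330
python3 -c "
from h import *
delta([.5535,.1965,.255],10.3)"
```

```text
time_s: 18.1
ee_pos: [0.6034, -0.1153, 0.0448]
eef_rot: [89.7, 89.9, -12.3]
ft_force: [-0.2, -1.3, 3.8]
width: 0.278
time_s: 18.48
ee_pos: [0.6027, -0.1152, 0.0442]
eef_rot: [-86.8, 90.0, 171.2]
ft_force: [-0.1, 0.2, 0.1]
width: 0.489
time_s: 19.35
ee_pos: [0.6038, -0.1151, 0.259]
eef_rot: [93.1, 89.8, -9.0]
ft_force: [0.2, 0.9, -0.5]
width: 0.491
scale 2.608695652173913
scale 3.3333333333333335
t 19.45 pos [ 0.6024 -0.1152  0.2561] F [ 0.4 -0.5 -0.3] w 42.2 yang -12.02 down [-0. -0. -1.]
tool shift mm [   1.  -112.7 -294.7]
turn [-2.232e+01  1.000e-02  3.000e-02] shift after turn [   1.1    7.6 -315.4]
```

View pics/s10.png

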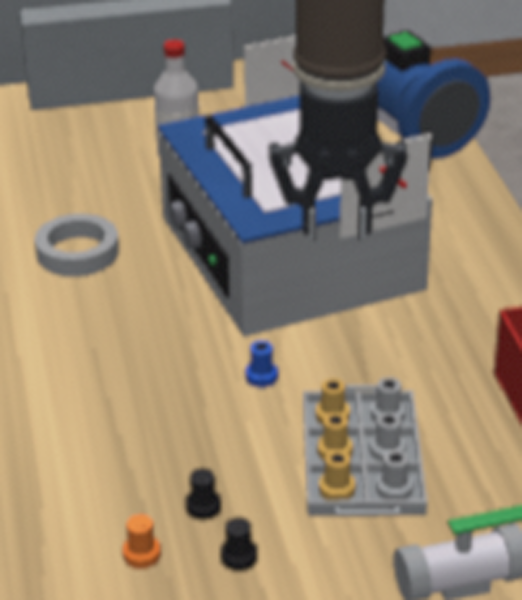

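View pics/t10.png

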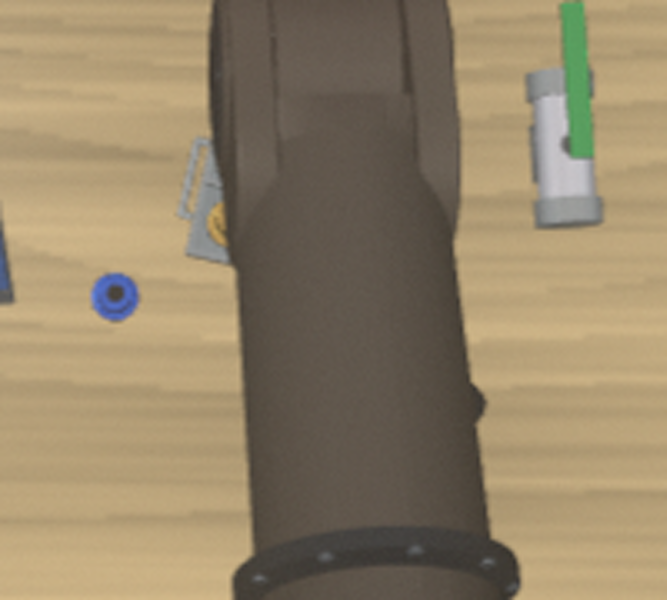

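```bash

python3 -m jog '0 0 0 -7.5 0 0;0 0 0 -7.5 0 0;0 0 0 -7.4 0 0;0 0 0 0 0 0' 44
python3 -m jog '0 0 -39.4 0 0 0;0 1 -39.4 0 0 0;0 1 -39.4 0 0 0;0 1 -39.4 0 0 0;0 1 -39.4 0 0 0;0 1 -39.4 0 0 0;0 1 -39.4 0 0 0;0 1 -39.4 0 0 0;0 0 0 0 0 0;0 0 0 0 0 0'
python3 look.py s11 side 260 130 400 235
python3 -c "
from h import *
delta([.5535,.1965,.255],10.3)"
```

```text
time_s: 19.95
ee_pos: [0.6022, -0.1152, 0.2549]
eef_rot: [-114.2, 89.9, 166.2]
ft_force: [-0.2, 0.2, -0.8]
width: 0.516
time_s: 21.2
ee_pos: [0.5529, 0.1955, 0.2556]
eef_rot: [-53.8, 89.9, -133.5]
ft_force: [-0.2, -0.3, -0.1]
width: 0.514
scale 5.714285714285714
t 21.25 pos [0.5531 0.1949 0.2557] F [ 0.2 -0.3  0.3] w 44.4 yang 10.22 down [-0.001 -0.001 -1.   ]
tool shift mm [ 0.7  0.7 -1.6]
turn [-0.08  0.06  0.05] shift after turn [ 0.7  0.7 -1.6]
```

View pics/s11.png

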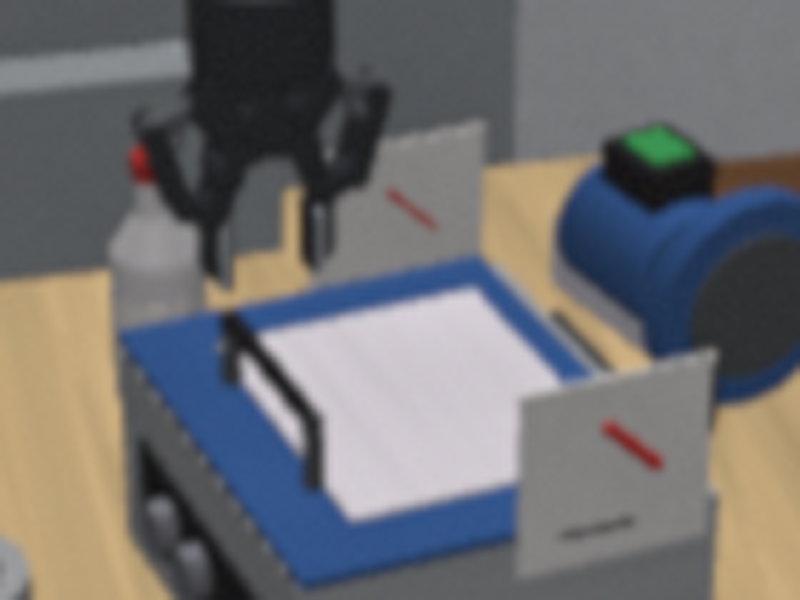

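```bash

python3 -m jog '25 0 -1.5 0 0 0;20 0 0 0 0 0;0 0 0 0 0 0'
python3 look.py s12 side 260 130 400 235
python3 -c "
from h import *
delta([.5535,.1965,.181],10.3)"
```

```text
time_s: 21.62
ee_pos: [0.5522, 0.1956, 0.2098]
eef_rot: [-67.9, 89.8, -147.7]
ft_force: [0.1, -0.2, 0.1]
width: 0.515
scale 5.714285714285714
t 21.68 pos [0.5528 0.1963 0.211 ] F [ 0.7  0.1 -0. ] w 44.0 yang 10.25 down [-0.001 -0.001 -1.   ]
tool shift mm [30.   0.8 -0.1]
turn [-0.05  0.04  0.07] shift after turn [30.   0.7 -0.1]
```

View pics/s12.png

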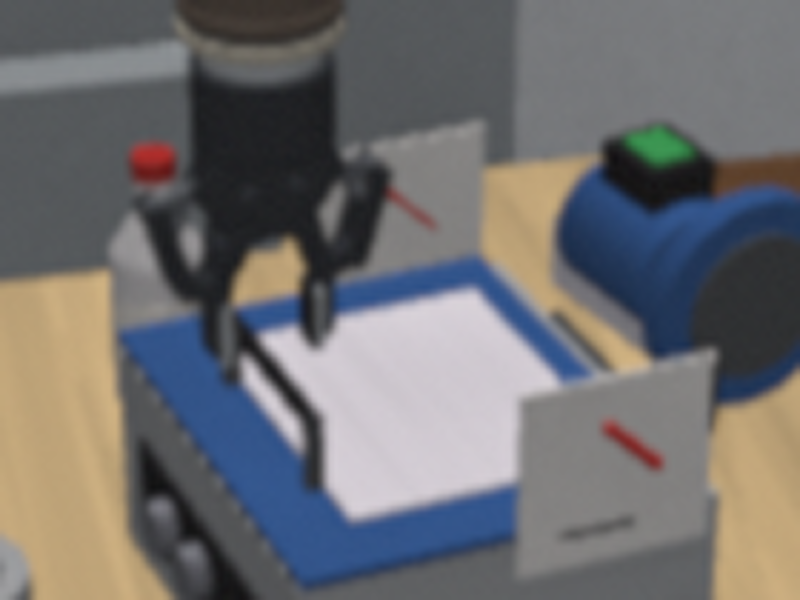

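```bash

python3 -m jog '15 0 0 0 0 0;15 0 0 0 0 0;0 0 0 0 0 0'
python3 -m jog '0 0 0 0 0 0;0 0 0 0 0 0;0 0 0 0 0 0;0 0 0 0 0 0;0 0 0 0 0 0' 0 60
python3 look.py s13 side 260 130 400 235
python3 -c "
from h import *
delta([.5535,.1965,.181],10.3)"
```

```text
time_s: 22.05
ee_pos: [0.5519, 0.197, 0.1797]
eef_rot: [-75.9, 89.8, -155.5]
ft_force: [0.2, 0.0, 0.0]
width: 0.516
time_s: 22.68
ee_pos: [0.5552, 0.1983, 0.1821]
eef_rot: [103.6, 89.7, 23.9]
ft_force: [8.6, 2.8, -5.6]
width: 0.119
scale 5.714285714285714
t 22.73 pos [0.5552 0.1982 0.1821] F [ 8.7  1.9 -6.3] w 9.8 yang 10.35 down [ 0.005  0.002 -1.   ]
tool shift mm [ 1.1 -2.   1.4]
turn [ 0.05 -0.07 -0.3 ] shift after turn [ 1.1 -2.   1.4]
```

View pics/s13.png

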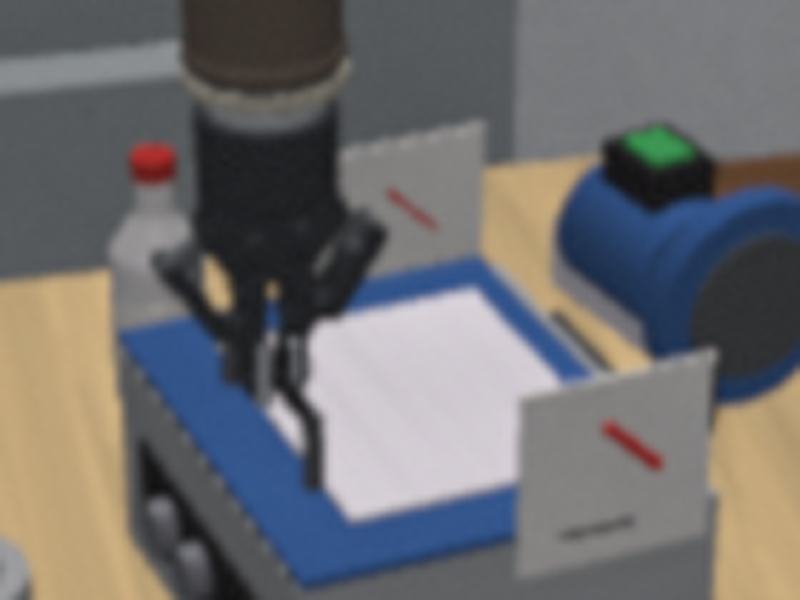

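```bash

python3 -m jog '-7.4 2 0 0 0 0;-7.4 2.3 0 0 0 0;-7.2 2.6 0 0 0 0;-7.1 2.9 0 0 0 0;-7 3.2 0 0 0 0;-6.9 3.4 0 0 0 0;-6.8 3.7 0 0 0 0;-6.6 4 0 0 0 0;0 0 0 0 0 0' - 80
python3 look.py s14 side 260 110 400 215
python3 -c "
from h import *
delta([.5535+.0237,.1965+.0043,.181+.0564],10.3)"
```

```text
time_s: 23.85
ee_pos: [0.5776, 0.2023, 0.2379]
eef_rot: [109.7, 89.9, 30.0]
ft_force: [5.4, 2.7, -8.2]
width: 0.106
scale 5.714285714285714
t 23.9 pos [0.5774 0.2023 0.2377] F [ 6.8  2.3 -7.9] w 9.3 yang 10.38 down [ 0.002  0.001 -1.   ]
tool shift mm [ 0.3 -0.5  1.5]
turn [ 0.08 -0.04 -0.11] shift after turn [ 0.3 -0.5  1.5]
```

View pics/s14.png

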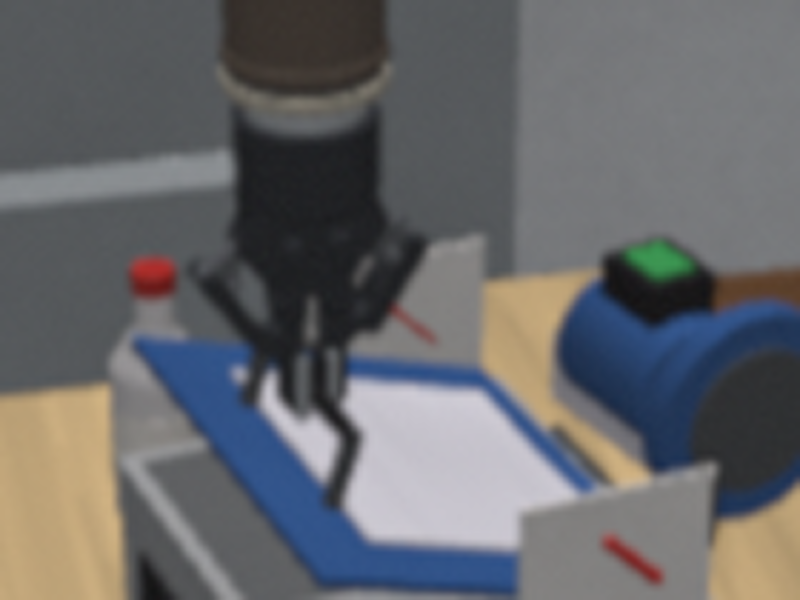

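```bash

python3 -m jog '-6.4 4.3 0 0 0 0;-6.3 4.4 0 0 0 0;-6.1 4.7 0 0 0 0;-5.9 5 0 0 0 0;-5.7 5.2 0 0 0 0;-5.4 5.4 0 0 0 0;-5.3 5.6 0 0 0 0;-5 5.8 0 0 0 0;0 0 0 0 0 0' - 80
python3 -m jog '-4.8 6 0 0 0 0;-4.6 6.2 0 0 0 0;-4.3 6.4 0 0 0 0;-4.1 6.5 0 0 0 0;0 0 0 0 0 0;0 0 0 0 0 0' - 80
python3 look.py s15 side 260 90 420 210
python3 look.py t15 top 150 110 310 230
python3 -c "
from h import *
delta([.5535+.0882,.1965+.016,.181+.1203],10.3)"
```

```text
time_s: 25.02
ee_pos: [0.6155, 0.2093, 0.2849]
eef_rot: [-78.4, 89.9, -158.0]
ft_force: [-7.5, -1.6, 0.7]
width: 0.108
time_s: 25.78
ee_pos: [0.6402, 0.2139, 0.3047]
eef_rot: [78.6, 89.9, -1.0]
ft_force: [-10.4, -4.3, 12.4]
width: 0.107
scale 5.0
scale 5.0
t 25.88 pos [0.6402 0.2139 0.3047] F [-10.4  -4.3  12. ] w 8.9 yang 10.4 down [ 0.001 -0.    -1.   ]
tool shift mm [3.4 1.2 1.6]
turn [ 0.1   0.01 -0.06] shift after turn [3.4 1.2 1.6]
```

View pics/s15.png

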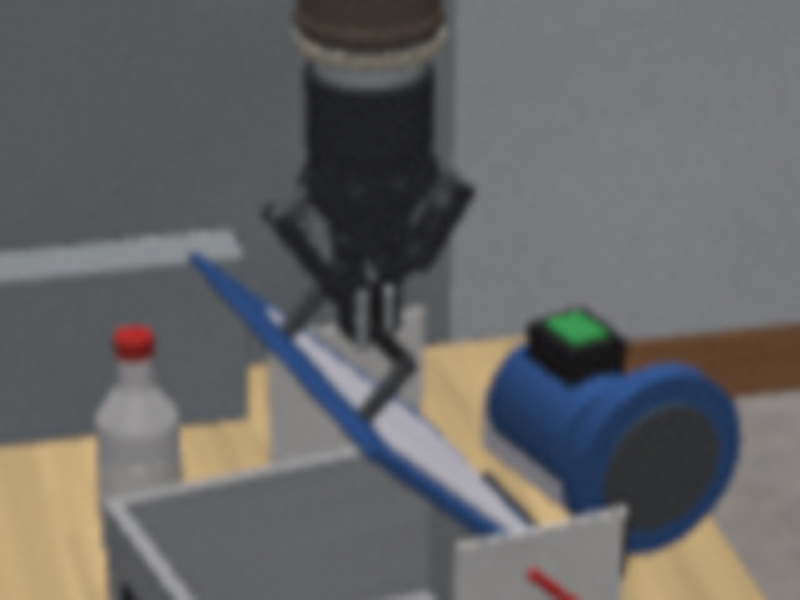

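View pics/t15.png

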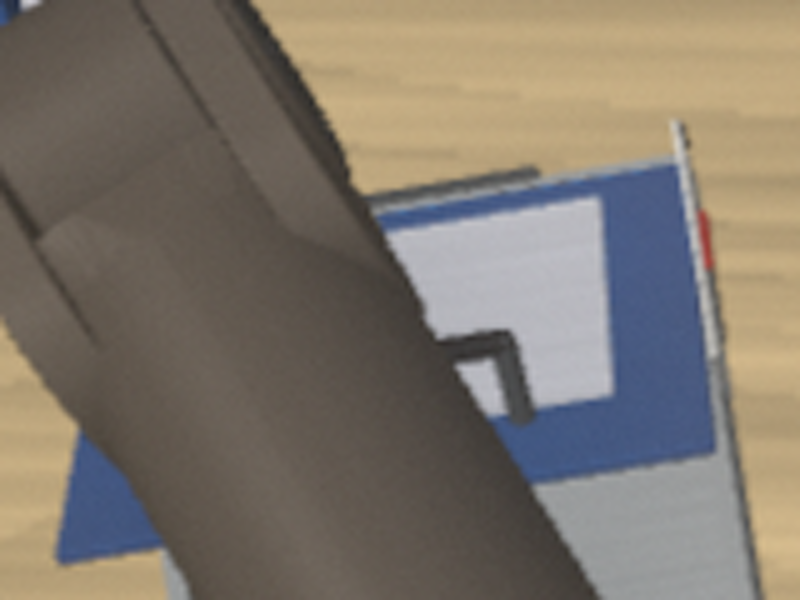

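```bash
cat > ang.py <<'E'
import sys
from h import *
for n in sys.argv[1:]:
    c=load(n); P=cloud(c); hsv=cv2.cvtColor(c["color"],cv2.COLOR_RGB2HSV)
    X=np.array([np.cos(np.radians(10.3)),np.sin(np.radians(10.3)),0]); Y=np.array([-X[1],X[0],0]); O=np.array([.553,.1965,0])+.19*X
    L=(P-O)@np.stack([X,Y,[0,0,1]],1)
    b=(hsv[...,0]>103)&(hsv[...,0]<130)&(hsv[...,1]>110)
    m=b&(L[...,0]<-.015)&(L[...,0]>-.26)&(abs(L[...,1])<.137)&(L[...,2]>.13)&(L[...,2]<.36)
    m=cv2.erode(m.astype(np.uint8),np.ones((3,3)))>0
    q=L[m]; 
    for _ in range(4):
        ce=q.mean(0); nv=np.linalg.svd(q-ce,full_matrices=False)[2][2]; r=(q-ce)@nv; q=q[abs(r)<max(.003,2*r.std())]
    nv*=np.sign(nv[2]); print(n,len(q),"normal",nv.round(3),"angle",np.degrees(np.arctan2(nv[0],nv[2])).round(2),"rms",r.std().round(4),"ext",np.ptp(q,axis=0).round(3), "plane z at hinge", (ce[2]+nv[0]/nv[2]*ce[0]).round(4))
E
python3 ang.py side0 top0 s15 t15
```

```text
side0 544 normal [0.007 0.003 1.   ] angle 0.37 rms 0.0021 ext [0.203 0.269 0.01 ] plane z at hinge 0.1388
top0 1499 normal [0.001 0.001 1.   ] angle 0.06 rms 0.002 ext [0.207 0.244 0.008] plane z at hinge 0.1383
s15 44 normal [0.654 0.003 0.756] angle 40.87 rms 0.0007 ext [0.021 0.223 0.021] plane z at hinge 0.1602
t15 523 normal [0.696 0.004 0.718] angle 44.12 rms 0.0012 ext [0.135 0.257 0.133] plane z at hinge 0.141
```

```bash
cat > tri.py <<'E'
from h import *
a=load("s15");b=load("t15")
def tri(p,q):
    o1,d1=ray(a,*p);o2,d2=ray(b,*q); A=np.stack([d1,-d2],1); t=np.linalg.lstsq(A,o2-o1,rcond=None)[0]; x1=o1+t[0]*d1;x2=o2+t[1]*d2; return (x1+x2)/2,np.linalg.norm(x1-x2)
X=np.array([np.cos(np.radians(10.3)),np.sin(np.radians(10.3)),0]); Y=np.array([-X[1],X[0],0]); O=np.array([.553,.1965,.13])+.19*X
for p,q in [((260+192/5,90+257/5),(150+60/5,110+563/5)),((260+373/5,90+457/5),(150+715/5,110+455/5)),((260+411/5,90+365/5),(150+508/5,110+335/5))]:
    x,e=tri(p,q); l=np.stack([X,Y,[0,0,1]])@(x-O); print(x.round(4),e.round(4),"local",l.round(4),"elev",np.degrees(np.arctan2(l[2],-l[0])).round(2),"r",np.hypot(l[0],l[2]).round(4))
P=cloud(b);c=b;L=(P-O)@np.stack([X,Y,[0,0,1]],1)
hsv=cv2.cvtColor(c["color"],cv2.COLOR_RGB2HSV)
w=(hsv[...,2]>170)&(hsv[...,1]<40)&(L[...,0]>-.2)&(L[...,0]<-.03)&(L[...,1]>-.1)&(L[...,1]<.1)&(L[...,2]>.02)
w=cv2.erode(w.astype(np.uint8),np.ones((3,3)))>0;q=L[w];ce=q.mean(0);nv=np.linalg.svd(q-ce,full_matrices=False)[2][2];nv*=np.sign(nv[2]);print("panel",len(q),nv,np.degrees(np.arctan2(nv[0],nv[2])),((q-ce)@nv).std())
E
python3 tri.py
```

```text
[0.5556 0.3427 0.2907] 0.0065 local [-0.1613  0.1434  0.1607] elev 44.9 r 0.2277
[0.6061 0.0656 0.2895] 0.0085 local [-0.1612 -0.1383  0.1595] elev 44.7 r 0.2268
[0.6525 0.154  0.2977] 0.0032 local [-0.0997 -0.0596  0.1677] elev 59.26 r 0.1951
panel 690 [0.69433363 0.00702334 0.71961899] 43.9755029892376 0.0012939398516893946
```

```bash

python3 -m jog '-2.5 1.2 0 0 0 0;0 0 0 0 0 0;0 0 0 0 0 0;0 0 0 0 0 0' - 80
python3 look.py s16 side 240 80 440 230
python3 look.py t16 top 150 110 310 230
python3 ang.py t16; sed -e 's/s15/s16/;s/t15/t16/' tri.py | python3 - | grep panel
python3 -c "
from h import *
delta([.6402,.2139,.3047],10.3)"
```

```text
time_s: 26.38
ee_pos: [0.6419, 0.2141, 0.3058]
eef_rot: [93.6, 89.9, 14.0]
ft_force: [-6.2, -1.4, 5.3]
width: 0.107
scale 4.0
scale 5.0
t16 543 normal [0.702 0.002 0.712] angle 44.59 rms 0.0012 ext [0.135 0.257 0.137] plane z at hinge 0.1417
panel 648 [ 7.03435377e-01 -4.73151591e-04  7.10759064e-01] 44.70328508651878 0.0012237758162496305
t 26.48 pos [0.6419 0.2141 0.3058] F [-6.  -1.7  6.5] w 8.6 yang 10.39 down [ 0.001  0.    -1.   ]
tool shift mm [ 1.1 -1.7 -0.1]
turn [ 0.09 -0.   -0.06] shift after turn [ 1.1 -1.7 -0.1]
```

View pics/s16.png

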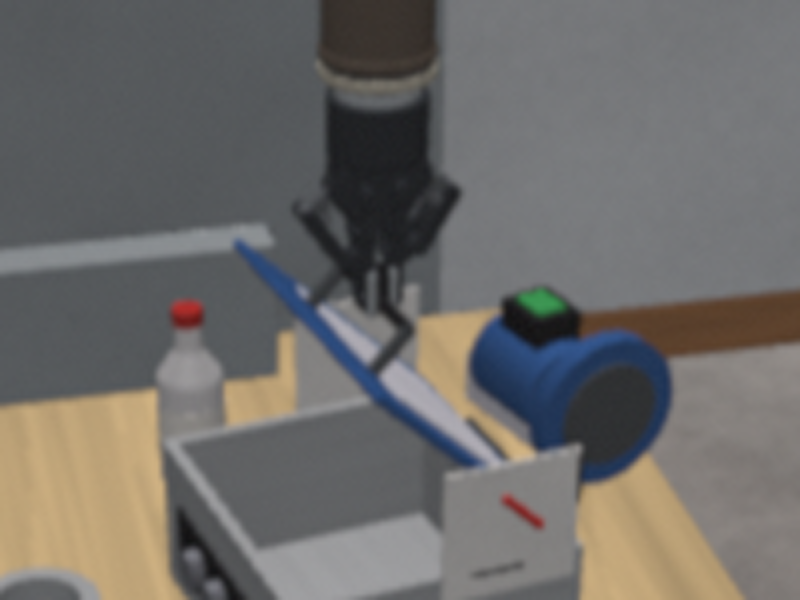

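```bash

python3 -m jog '0 0 0 0 0 0;0 0 0 0 0 0;0 0 0 0 0 0;0 0 0 0 0 0;0 0 0 0 0 0;0 0 0 0 0 0;0 0 0 0 0 0;0 0 0 0 0 0' - 80
python3 look.py t17 top 150 110 500 330; python3 look.py s17 side 220 140 470 400;python3 ang.py t17
```

```text
time_s: 27.48
ee_pos: [0.6419, 0.2141, 0.3058]
eef_rot: [93.8, 89.9, 14.2]
ft_force: [-6.6, -1.1, 6.4]
width: 0.106
scale 2.2857142857142856
scale 2.3076923076923075
t17 570 normal [0.703 0.001 0.711] angle 44.66 rms 0.0012 ext [0.134 0.26  0.135] plane z at hinge 0.1414
```

View pics/t17.png

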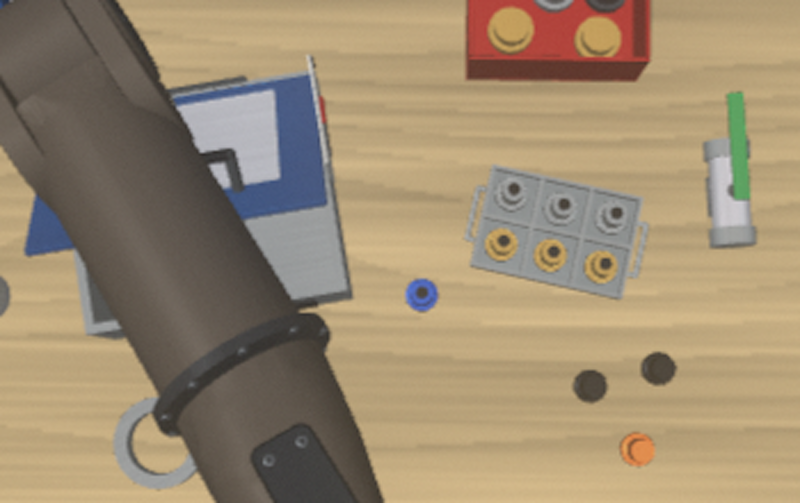

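View pics/s17.png

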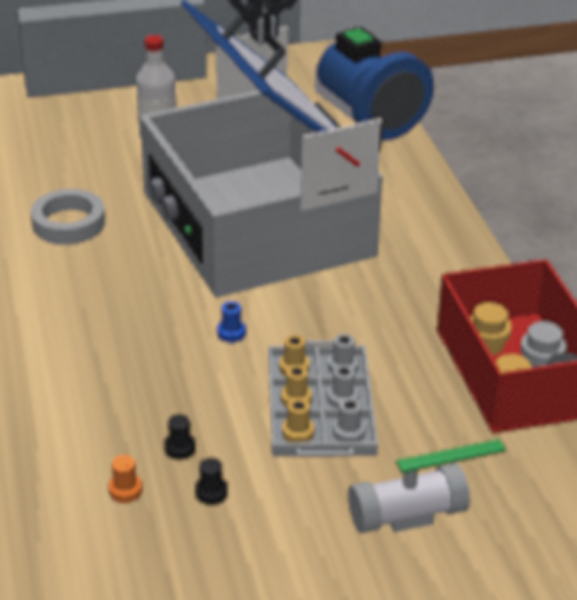

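All three caps stand in the front row (top crop about (502,243), (550,254), (601,265)). The lid is steady at about 45° and everything else is unmoved, so I'm handing in.

```bash
python3 -c "
from rig import ctrl
print(ctrl.job_done())"
```

```text
the job is handed in; nothing more can be done
None
```

The three brass caps are standing upright in the front row of the wash tray, one to a pocket and released. The lid is being held half open by its bar, gripped at 80 N. I handed the job in at about 27.6 s of the 58 s allowed.

- **Caps:** the last pictures from both cameras show all three upright in their pockets. The plugs, steel caps and bystanders visible in them look unmoved; the wrench was outside those close-ups and I did not recheck it.
- **Lid angle:** the top camera's depth readings on the lid give 44.6–44.7 degrees. The pose did not change over a one-second hold, with about 9 N at the wrist.
- **Disagreeing checks:** before a last small nudge, when the top camera read about 44 degrees, other readings ranged from about 41 to 45:
    - a side-camera fit on only 44 pixels gave 40.9, and I discarded it;
    - the lid's front corners gave about 42.8;
    - the bar's position gave about 45.
- **Gripper opening:** it reads about 2.5–3 mm under the true size of what it holds, on both the caps and the bar. I took this as a sensor offset because the pictures showed firm grips.

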